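# Run the pin gauge through the oil channel and hold the end plunger on its stop

### The job

Take the slim pin gauge (square handle) out of its stand, lower its pin into the cover's oil channel at the closed start, and run it along the channel, round the bend, slowly (never faster than 10 cm per second inside the channel) to the sprung plunger at the far end. Push the plunger with the pin until it bears firmly on its hard stop, without ramming it, and finish there: the program ends with the gauge still gripped, upright, and holding the plunger firmly on its stop. Leave the thick gauge and the other things on the bench where they are.

Things in the scene. Friction and masses are not known exactly. Their poses are not given: they have to be found in the camera images.
- slim_gauge: Slim pin gauge, about 90 g: steel pin, 10 mm diameter, 28 mm long, below a square aluminium handle 20 x 20 x 60 mm (88 mm overall). Origin: centre of the pin's bottom end; z up the gauge, x and y square to the handle's flats. At the start it stands upright in its stand, the pin hidden in the hole, the handle's foot on the stand's top 40 mm above the table (origin 12 mm above the table).
- fixture: Checking fixture, fixed: dark steel plate 170 (x) x 190 (y) x 8 mm with a grey cover on it. Two bright aluminium ribs 10 mm thick, 12 mm high form an open-topped channel 16 mm wide; floor 16 mm, rib tops 28 mm above the table. Leg 1 runs 60 mm along the fixture's -y, leg 2 along (0.707, -0.707) to the plunger, whose dark housing is 32 mm tall. Origin: centre of the underside, z up.
- channel_start (a point): Point on the channel floor's centre line at the start of leg 1, 16 mm above the table; the pin is lowered in here. The channel is closed by a cross rib 10 mm beyond it.
- channel_mid1 (a point): Point on the channel floor's centre line, halfway along the first leg, 30 mm after channel_start.
- channel_bend (a point): Point on the channel floor's centre line where the two legs meet.
- channel_mid2 (a point): Point on the channel floor's centre line, 26 mm after the bend on the second leg.
- channel_end (a point): Point on the channel floor's centre line, 50 mm after the bend: a centred 10 mm pin standing here just touches the plunger's face at rest. Pushing goes on from here along the second leg.
- plunger (a joint): Travel of the sprung steel plunger, m: 0 at rest (fully out), 0.014 at its hard stop. It slides along leg 2, away from the bend. Its head is a 13 mm disc centred 7.5 mm above the channel floor. Spring: 4 N at rest, 7.5 N at the stop; there it yields no further, and any push above 7.5 N bears on the stop. It springs back when let go. More than 40 N is ramming.
- thick_gauge: Not needed: a thicker pin gauge (20 mm pin, round handle 33 mm in diameter and 45 mm tall) standing upright in the other, equal wooden stand (60 x 60 x 40 mm). Origin: centre of its pin's bottom end. The two stands swap places at random.
- slim_stand: The slim gauge's wooden stand, a fixed block 60 x 60 x 40 mm with a 15 mm wide hole 32 mm deep in the middle of its top. Origin: centre of its underside.
- piston: Bystander: aluminium piston, 80 mm in diameter, 52 mm tall. Origin: centre of its underside.
- liner: Bystander: upright aluminium cylinder liner, 90 mm in diameter, 110 mm tall. Origin: centre of its underside.
- pot: Bystander: small red cup, 48 mm in diameter, 40 mm tall. Origin: centre of its underside.
- conrod: Bystander: steel connecting rod lying flat, 156 mm long, 18 mm tall. Origin: under the middle of its shank.
- sprocket: Bystander: dark steel sprocket lying flat, 94 mm in diameter, 22 mm tall at its hub. Origin: centre of its underside.
- basket: Bystander: red basket of small parts, 150 x 110 x 50 mm. Origin: centre of its underside.

How it is judged:
By the outcome, as a careful person would: the job done as asked, in the order asked, and still so for the second after the job is handed in, while the arm keeps its last pose, push and grip.
It also fails if it takes over 51 s, if anything falls off the work surface, if the arm or the gripper's body presses on something with over 40 N, if the wrist force passes 120 N, or if a joint passes its speed limit or range.

### The arm

A 6-joint arm with a two-finger parallel gripper is mounted at the origin on the work surface. World frame = base frame: x ahead of the robot, y to its left, z up, the work surface at z = 0. Lengths are in m, angles in degrees, forces in N, time in s.
With the tool pointing down it reaches from about 0.4 to 0.825 m from the base axis. Payload 7 kg.
Tool frame: the origin (TCP) lies between the finger pads; the fingertips stand 19 mm ahead of it and the grasp point (between the pads) is the TCP; z points along the fingers, y is the line along which they close (so a half turn about z gives the same grasp; the last joint's range is limited). The gripper opens to 88 mm and grips with 3 to 60 N. Pads are 19 mm wide; open, the fingers measure 130 mm over their backs; the gripper's body (78 mm by 193 mm) begins 47 mm behind the grasp point.
Start: joints at [82.798, 20.546, 0.682, 0, -70.136, -16.507], TCP at [0.271, 0.618, 0.22] pointing down, gripper open.
Joint ranges: [-176.03, 176.03], [-82.01, 121.73], [-58.28, 71.71], [-173.87, 95.51], [-174.79, -0.11], [-173.66, 173.66]. Speed limits (degrees/s): [136.94, 136.94, 172.46, 180, 180, 180].

### API

Orientations are given as [roll, pitch, yaw] about the fixed x, y, z axes, in that order (R = Rz(yaw) Ry(pitch) Rx(roll)).
In Python, from plant import r gives the robot as it stands. The module is installed in compiled form; this text tells all that it offers.
- The arm moves only by the shell command python3 -m pendant 'ROWS' [OPENING] [FORCE]. ROWS is JSON, a list of rows, each a list of 6 numbers: the shift along the tool's x, y, z in mm, then the turn, a rotation vector about the tool's x, y, z in rad. In form: [[tx, ty, tz, wx, wy, wz], ...]. A call has 1 to 20 rows; each row is the pose to reach, as a shift and turn from the pose commanded when the call began, along the tool's axes at that moment; what a row does not reach only later rows make up. A row lasts 1/8 s, in which the tool goes at most 62.5 mm and 10.7 degrees, less where a joint would pass 70% of its speed; a pose out of reach is approached as far as the arm can. A call with a gripper value outside its range is refused whole. OPENING is the finger opening in mm, from 0 to 87.6, set as the call begins (- or left out, the last holds). The fingers move at their own pace and stop on an object; FORCE is the grip in N (left out, the last holds). Time passes only in rows, so rows that repeat a pose let the fingers close. It gives the time, the measured TCP pose, the force, the opening and the grip force at its end, in the units of the state.
- r.get_state(): the state, without advancing time (a new reading comes with each control period).
- r.capture(name): name is "scene" or "top" or "wrist"; returns the picture (420x560x3 uint8, red, green, blue); there is no depth.
- r.camera_params(name): a dict with "mtx" (3x3 intrinsics, pixels), "rvec" (rotation vector, rad) and "tvec" (3), from world to camera coordinates, as OpenCV has them; the wrist camera has in their place "mount" (4x4, takes a point from camera to tool coordinates, whose origin is the TCP and whose axes are the flange's). Camera axes: x right, y down, z forward; pixel columns grow to the right and rows downward; lengths in m; the calibration is good to about 2 mm. A picture is of the moment at which its call begins: read the wrist's pose just before it. camera_params takes no time and is no camera call.
- r.close_job(): hands the job in; it is judged then, once.
The state is a dict: "time_s": time; "joints": joint angles; "qd": joint speeds; "joint_torque": joint torques, N m; "tcp_pos": TCP position; "eef_rot": TCP orientation; "contact_force": force on the tool from outside, world axes, zero at the start; "moment": the same for the moment, N m; "gripper_width": finger opening in m; "gripper_force": force on a finger pad.
Only numpy, scipy, OpenCV 4.12 (cv2) and the standard library are available. Lean on these libraries where they do the work, as an engineer would, in place of code of your own. Each camera call takes 0.05 s, during which the arm holds its last target. There are 200 camera calls.

## Working session

There is one attempt and no reset: what is moved stays moved. The work goes in short steps, Python scripts to look and compute and a shell command to move; the robot and the scene stay as the last step left them, time stands still between calls to the robot, and variables do not carry over. Pictures are saved under pics/ and viewed, at most 10 in all, crops included, and the job is handed in when it is done.

```bash
mkdir -p pics; cat > h.py <<'E'
import numpy as np, cv2
from plant import r
from scipy.spatial.transform import Rotation as R
def tool():
    s=r.get_state(); T=np.eye(4); T[:3,:3]=R.from_euler('xyz',s['eef_rot'],degrees=True).as_matrix(); T[:3,3]=s['tcp_pos']; return T
def cam(name,T=None):
    p=r.camera_params(name); K=np.array(p['mtx'])
    if 'mount' in p: M=T@np.array(p['mount'])
    else:
        M=np.eye(4); M[:3,:3]=cv2.Rodrigues(np.array(p['rvec'],float))[0]; M[:3,3]=np.ravel(p['tvec']); M=np.linalg.inv(M)
    return K,M
def cast(K,M,uv,z):
    d=M[:3,:3]@np.linalg.solve(K,[uv[0],uv[1],1]); return M[:3,3]+d*(z-M[2,3])/d[2]
def proj(K,M,P):
    q=K@(np.linalg.inv(M)@np.r_[P,1])[:3]; return q[:2]/q[2]
def save(n,im): cv2.imwrite(f'pics/{n}.png',cv2.cvtColor(im,cv2.COLOR_RGB2BGR))
E
python3 - <<'E'
from h import *
print(r.get_state()); print(tool().round(3))
for n in ('top','scene'):
    im=r.capture(n); save(n,im); print(n,cam(n))
print(r.camera_params('wrist'))
E
```

```text
{'time_s': 0.0, 'joints': array([ 8.27986010e+01,  2.05910461e+01,  6.34198327e-01, -2.02105603e-02,
       -7.01353699e+01, -1.65062131e+01]), 'qd': array([ 0.05680672,  0.00740715, -0.026327  ,  0.02174024, -0.06425589,
        0.09049493]), 'joint_torque': array([-1.33876292e-03, -5.82723141e+01,  2.93048537e+01,  6.99690789e+00,
        6.72890237e-03, -1.82873127e-04]), 'tcp_pos': array([0.271229  , 0.61756992, 0.21923002]), 'eef_rot': array([ 1.79906184e+02, -7.98711818e-03, -2.37144883e+01]), 'contact_force': array([1.17252792, 0.00983896, 0.66280461]), 'moment': array([ 0.01611144,  0.00665065, -0.01478555]), 'gripper_force': 0.0, 'gripper_width': 0.08783609430378204}
[[ 0.916 -0.402 -0.001  0.271]
 [-0.402 -0.916 -0.002  0.618]
 [ 0.     0.002 -1.     0.219]
 [ 0.     0.     0.     1.   ]]
top (array([[537.62387877,   0.        , 284.6074568 ],
       [  0.        , 537.62387877, 211.61759505],
       [  0.        ,   0.        ,   1.        ]]), array([[-0.03054772, -0.9765047 ,  0.21331997,  0.21544172],
       [-0.99952449,  0.02894706, -0.01062372,  0.04546513],
       [
[... 337 characters left out ...]
,
       [ 0.68872436, -0.40769767,  0.5995343 , -0.65829747],
       [-0.00177724, -0.82786416, -0.56092581,  0.72346955],
       [ 0.        ,  0.        ,  0.        ,  1.        ]]))
{'mtx': array([[306.95699087,   0.        , 279.9717062 ],
       [  0.        , 306.95699087, 207.48394255],
       [  0.        ,   0.        ,   1.        ]]), 'mount': array([[-7.36159754e-04, -9.65475330e-01, -2.60493463e-01,
         6.95470488e-02],
       [ 9.99998271e-01, -2.65945373e-04, -1.84033326e-03,
        -3.34228218e-05],
       [ 1.70751933e-03, -2.60494368e-01,  9.65473857e-01,
        -1.65714854e-01],
       [ 0.00000000e+00,  0.00000000e+00,  0.00000000e+00,
         1.00000000e+00]])}
```

View pics/top.png

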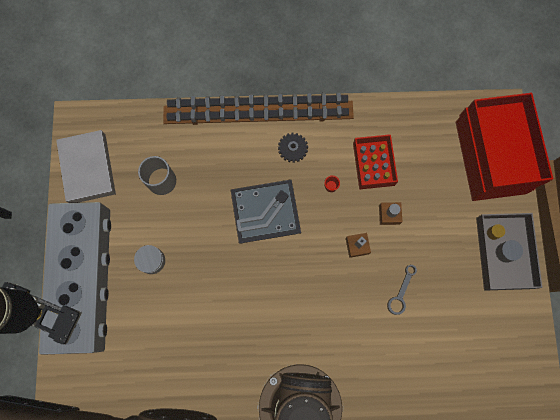

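View pics/scene.png

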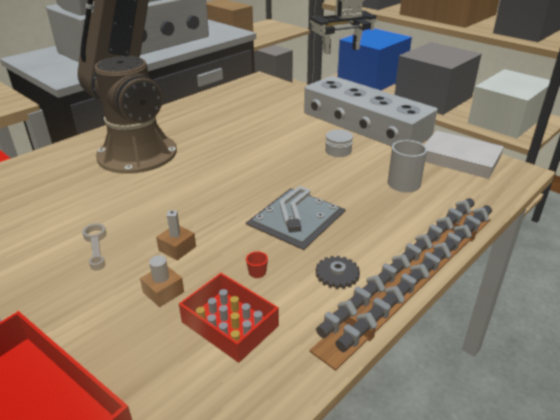

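The top view shows the slim gauge at about (361,242), the thick one at (394,211), and the fixture around (265,211). Its channel starts near (241,227) and the plunger housing is near (281,197).

```bash
python3 - <<'E'
from h import *
K,M=cam('top')
print('gauge top',cast(K,M,(362,241),.1)[:2],'stand',cast(K,M,(358,244.5),.04)[:2])
for uv in ((241,227),(265,223),(281,197)): print(cast(K,M,uv,.028)[:2])
im=cv2.imread('pics/top.png'); c=im[170:270,220:420]
cv2.imwrite('pics/topc.png',cv2.resize(c,None,fx=4,fy=4,interpolation=cv2.INTER_CUBIC))
T=tool(); Q=T[:3,:3]
s=cast(K,M,(358,244.5),.04)
print('shift tool to above gauge', Q.T@(np.r_[s[:2],.25]-T[:3,3])*1e3)
E
```

```text
gauge top [ 0.45161698 -0.18671998] stand [ 0.45104555 -0.18363742]
[0.51575659 0.15941101]
[0.52575164 0.08781309]
[0.60406497 0.03785057]
shift tool to above gauge [486.86204376 661.33607343 -29.64877614]
```

View pics/topc.png

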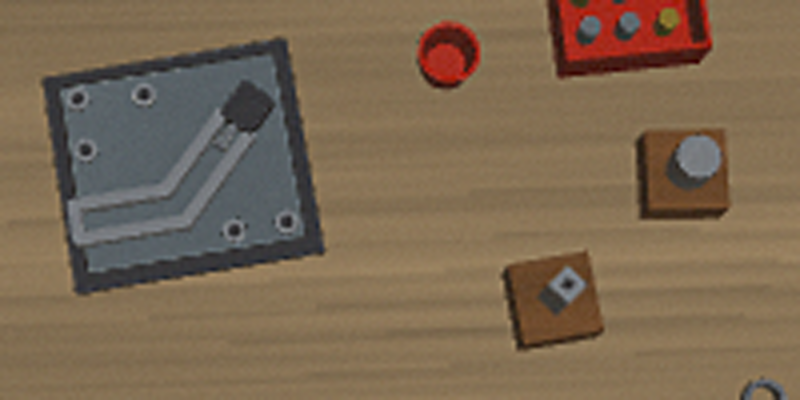

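```bash
python3 -m pendant '[[378,291,0,0,0,1.0],[378,291,0,0,0,1.0],[378,291,0,0,0,1.0],[378,291,0,0,0,1.0],[378,291,0,0,0,1.0],[378,291,0,0,0,1.0],[378,291,0,0,0,1.0],[378,291,0,0,0,1.3],[487,661,0,0,0,1.85],[487,661,0,0,0,1.85],[487,661,0,0,0,1.85],[487,661,0,0,0,1.85],[487,661,0,0,0,1.85],[487,661,0,0,0,1.85],[487,661,0,0,0,1.85],[487,661,0,0,0,1.85]]' 40
python3 - <<'E'
from h import *
T=tool(); im=r.capture('wrist'); save('w1',im); np.save('T1.npy',T); print(T.round(4), r.get_state()['time_s'])
E
```

```text
time_s: 2.1
tcp_pos: [0.4511, -0.1836, 0.2198]
eef_rot: [180.0, -0.0, -129.8]
contact_force: [0.3, 0.3, 0.3]
gripper_width: 0.04
gripper_force: 0.0
[[-6.406e-01 -7.679e-01 -6.000e-04  4.511e-01]
 [-7.679e-01  6.406e-01  2.000e-04 -1.836e-01]
 [ 2.000e-04  6.000e-04 -1.000e+00  2.198e-01]
 [ 0.000e+00  0.000e+00  0.000e+00  1.000e+00]] 2.15
```

View pics/w1.png

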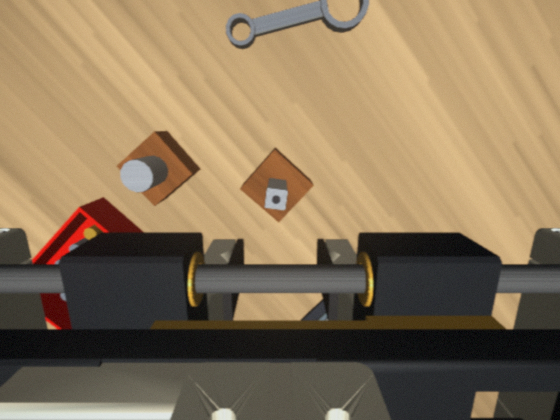

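The wrist view shows the slim gauge's bright square top, with its dark centre, at about (276,199). Its sides run nearly along the image axes, and the thick gauge is to the left at (138,176).

```bash
python3 - <<'E'
from h import *
im=cv2.cvtColor(cv2.imread('pics/w1.png'),cv2.COLOR_BGR2RGB); T=np.load('T1.npy'); K,M=cam('wrist',T)
hsv=cv2.cvtColor(im,cv2.COLOR_RGB2HSV); 
x0,y0=245,175
c=hsv[y0:225,x0:310]; m=((c[...,1]<60)&(c[...,2]>130)).astype(np.uint8)
m=cv2.morphologyEx(m,cv2.MORPH_CLOSE,np.ones((9,9)))
n,l,st,ce=cv2.connectedComponentsWithStats(m); i=1+np.argmax(st[1:,4]); print(st[i],ce[i])
cn=cv2.findContours((l==i).astype(np.uint8),0,2)[0][0]
box=cv2.boxPoints(cv2.minAreaRect(cn))+[x0,y0]; print(box)
P=np.array([cast(K,M,p,.1) for p in box]); print(P.mean(0),[np.linalg.norm(P[k]-P[k-1])*1e3 for k in range(4)])
d=P[1]-P[0]; print('edge yaw mod90',np.degrees(np.arctan2(d[1],d[0]))%90,'tool yaw mod90',np.degrees(np.arctan2(T[1,0],T[0,0]))%90)
print('shift mm',T[:3,:3].T@(np.r_[P.mean(0)[:2],.064]-T[:3,3])*1e3)
E
```

```text
[ 20  13  23  22 426] [30.72065728 23.61502347]
[[263.69999886 207.09999847]
 [266.54000092 187.22000027]
 [287.54000092 190.22000122]
 [284.69999695 210.09999847]]
[ 0.45309366 -0.18681958  0.1       ] [np.float64(20.46432535166799), np.float64(19.711030730572258), np.float64(20.112218672980962), np.float64(19.766979405087024)]
edge yaw mod90 41.494194633350645 tool yaw mod90 50.1668704977759
shift mm [  1.18690619  -3.67149895 155.84475226]
```

```bash
python3 -m pendant '[[1,-4,50,0,0,0.148],[1,-4,90,0,0,0.148],[1,-4,125,0,0,0.148],[1,-4,145,0,0,0.148],[1,-4,155,0,0,0.148],[1,-4,155,0,0,0.148]]'
python3 -m pendant '[[0,0,0,0,0,0],[0,0,0,0,0,0],[0,0,0,0,0,0],[0,0,0,0,0,0],[0,0,0,0,0,0],[0,0,0,0,0,0]]' 10 55
```

```text
time_s: 2.9
tcp_pos: [0.4541, -0.1855, 0.065]
eef_rot: [180.0, -0.0, -138.1]
contact_force: [-0.8, 0.7, 0.7]
gripper_width: 0.0396
gripper_force: 0.0
time_s: 3.65
tcp_pos: [0.4544, -0.1864, 0.0658]
eef_rot: [-180.0, 0.0, -138.2]
contact_force: [-0.3, 1.1, 6.1]
gripper_width: 0.0199
gripper_force: 55.0
```

```bash
python3 -m pendant '[[0,0,-15,0,0,0],[0,0,-45,0,0,0],[0,0,-85,0,0,0],[-30,15,-120,0,0,0],[-70,35,-135,0,0,-0.05],[-115,57,-135,0,0,-0.1],[-160,79,-135,0,0,-0.19],[-205,101,-135,0,0,-0.19],[-245,121,-135,0,0,-0.19],[-275,136,-135,0,0,-0.19],[-290,143,-135,0,0,-0.19],[-290,143,-135,0,0,-0.19],[-290,143,-135,0,0,-0.19],[-290,143,-135,0,0,-0.19]]'
python3 - <<'E'
from h import *
T=tool(); im=r.capture('wrist'); save('w2',im); np.save('T2.npy',T); print(T.round(4))
E
```

```text
time_s: 5.4
tcp_pos: [0.5745, 0.1126, 0.2003]
eef_rot: [-180.0, 0.0, -127.4]
contact_force: [-0.1, 0.1, -0.6]
gripper_width: 0.0196
gripper_force: 55.0
[[-6.068e-01 -7.949e-01  1.000e-04  5.745e-01]
 [-7.949e-01  6.068e-01  1.000e-04  1.126e-01]
 [-1.000e-04 -0.000e+00 -1.000e+00  2.003e-01]
 [ 0.000e+00  0.000e+00  0.000e+00  1.000e+00]]
```

View pics/w2.png

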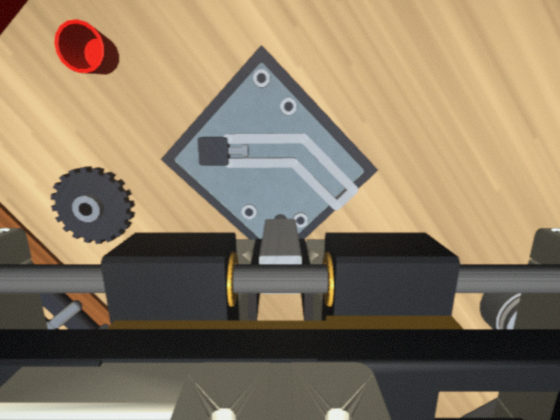

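The wrist view shows the full channel: start near (345,193), bend near (302,150), plunger at (240,151), housing at (213,151). The held gauge is upright with its pin tip at (280,217).

```bash
python3 - <<'E'
from h import *
im=cv2.cvtColor(cv2.imread('pics/w2.png'),cv2.COLOR_BGR2RGB); T=np.load('T2.npy'); K,M=cam('wrist',T)
g=cv2.cvtColor(im,cv2.COLOR_RGB2GRAY); hsv=cv2.cvtColor(im,cv2.COLOR_RGB2HSV)
print('rib',hsv[138,270],hsv[164,270],'cover',hsv[180,270],'floor',hsv[150,270],hsv[185,340],'pl',hsv[151,240])
x0,y0=225,120; S=4
c=cv2.resize(im[y0:220,x0:370],None,fx=S,fy=S,interpolation=cv2.INTER_CUBIC)
h=cv2.cvtColor(c,cv2.COLOR_RGB2GRAY)
m=(h>150).astype(np.uint8)
print(np.bincount((h//10).ravel()))
cn=max(cv2.findContours(m,0,1)[0],key=cv2.contourArea)
ap=cv2.approxPolyDP(cn,6,True)[:,0]
uv=(ap+.5)/S-.5+[x0,y0]
for p in uv: print(p.round(1),(cast(K,M,p,.028)[:2]*1e3).round(1), (T[:3,:3].T@(cast(K,M,p,.028)-T[:3,3])*1e3)[:2].round(1))
cv2.imwrite('pics/m.png',np.hstack([m*255]))
v=c.copy(); cv2.polylines(v,[ap.reshape(-1,1,2)],True,(255,0,0),1); save('poly',v)
print('tip ray',cast(K,M,(280.5,215),.2003-.054+.0)[:2],)
E
```

```text
rib [106  19 202] [105  18 201] cover [100  45 163] floor [100  46 160] [ 99  40 165] pl [104  28 171]
[    0     0     0     0    10   104   249 11892  4582  1748  1532  1591
  2017  3750 78324 49668  5446  5348 17603 42062  6074]
[224.6 133.1] [584.2  28.7] [ 60.8 -58.6]
[228.1 142.4] [587.5  38.4] [ 51.1 -55.3]
[231.1 144.1] [586.1  41.8] [ 49.3 -52.2]
[300.9 144.4] [526.4  87.8] [49.  23.2]
[298.9 147.9] [530.3  89.5] [45.2 21.1]
[302.6 145.6] [525.6  90. ] [47.6 25.1]
[300.9 148.9] [529.2  91.6] [44.2 23.3]
[305.6 148.4] [524.8  94.3] [44.7 28.4]
[306.9 152.1] [526.1  98.4] [40.7 29.9]
[313.6 155.9] [522.6 106.2] [36.6 37.3]
[322.6 166.4] [521.4 121.5] [25.2 47.5]
[320.6 169.4] [525.1 122.8] [21.9 45.5]
[322.9 171.9] [524.7 126.6] [19.1 48. ]
[320.4 172.1] [527.1 125.2] [18.8 45.3]
[326.6 171.4] [521.1 128.7] [19.6 52.2]
[324.1 174.9] [525.6 130.2] [15.7 49.5]
[316.1 176.6] [533.8 126.4] [13.8 40.7]
[318.4 177.6] [532.4 128.8] [12.7 43.3]
[326.1 174.1] [523.3 130.8] [16.6 51.7]
[328.1 177.1] [523.5 134.9] [13.2 54.1]
[328.4 172.9] [520.5 131.2] [18.  54.2]
[330.6 177.9] [521.8 1
[... 6689 characters left out ...]
6] [500.6 105.1] [50.8 54.2]
[330.9 140.6] [498.3 104.2] [52.9 55.4]
[334.6 141.9] [495.9 107.8] [51.6 59.6]
[330.6 137.4] [496.6 101.3] [56.3 55. ]
[323.4 137.9] [503.1  97. ] [55.8 47.3]
[327.4 137.1] [499.2  98.9] [56.6 51.5]
[327.9 142.6] [502.1 104. ] [50.8 52.3]
[323.9 139.9] [503.9  99. ] [53.7 47.9]
[327.6 143.1] [502.6 104.3] [50.3 52.1]
[324.6 144.9] [506.3 103.8] [48.4 48.9]
[328.9 148.6] [504.9 109.9] [44.4 53.6]
[327.9 150.4] [506.9 110.8] [42.5 52.6]
[326.6 148.9] [507.  108.6] [44.1 51.2]
[327.1 154.1] [509.8 113.6] [38.5 52. ]
[323.4 144.9] [507.4 103. ] [48.4 47.5]
[320.1 147.1] [511.5 102.8] [46.  44.1]
[304.1 131.9] [515.8  79.3] [62.1 26.4]
tip ray [0.57112086 0.10953536]
```

View pics/poly.png

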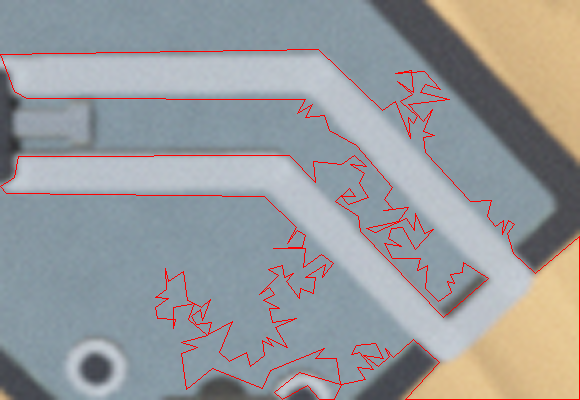

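The overlay shows the threshold leaks, but the real rib edges are clear. I'll fit lines to the two edges whose tops are seen cleanly: the upper rib's outer edge and the lower rib's inner edge.

```bash
cat > fit.py <<'E'
from h import *
im=cv2.cvtColor(cv2.imread('pics/w2.png'),cv2.COLOR_BGR2RGB); T=np.load('T2.npy'); K,M=cam('wrist',T)
g=cv2.GaussianBlur(cv2.cvtColor(im,cv2.COLOR_RGB2GRAY),(3,3),0).astype(np.float32)
def edge(a,b):  # crop coords of rough edge -> gradient-peak points -> tool-frame line at rib top
    a,b=[(np.array(p)+.5)/4-.5+[225,120] for p in (a,b)]
    d=(b-a)/np.linalg.norm(b-a); n=np.array([-d[1],d[0]]); s=np.arange(-4,4.01,.1); P=[]
    for t in np.linspace(.1,.9,40):
        q=(a+t*(b-a)+s[:,None]*n).astype(np.float32)
        v=cv2.remap(g,q[:,0].copy(),q[:,1].copy(),1).ravel(); k=np.argmax(abs(np.gradient(cv2.blur(v,(1,7)).ravel())))
        P.append((T[:3,:3].T@(cast(K,M,q[k],.028)-T[:3,3]))[:2]*1e3)
    l=cv2.fitLine(np.float32(P),cv2.DIST_HUBER,0,.01,.01).ravel(); return l[2:],l[:2]
E={n:edge(*p) for n,p in dict(up2=((20,54),(310,49)),lo2=((25,155),(280,155)),up1=((330,60),(500,230)),lo1=((295,162),(435,308)),end=((488,277),(443,317))).items()}
for n,(p,d) in E.items(): print(n,p.round(1),'ang',np.degrees(np.arctan2(d[1],d[0])).round(1))
def mid(u,l):
    d=E[u][1]*np.sign(E[u][1]@E[l][1])+E[l][1]; d/=np.linalg.norm(d); n=np.array([-d[1],d[0]])
    w=(E[u][0]-E[l][0])@n; print('width (26):',w.round(1)); return E[l][0]+n*w*8/26,d
def x(a,b): t=np.linalg.solve(np.c_[a[1],-b[1]],b[0]-a[0]); return a[0]+t[0]*a[1]
m2=mid('up2','lo2'); m1=mid('up1','lo1'); bend=x(m1,m2); end=x(m1,E['end'])
u=(end-bend)/np.linalg.norm(end-bend); v=m2[1]*-np.sign(m2[1]@u)
print('bend',bend.round(1),'closed end',end.round(1),'len(70)',np.linalg.norm(end-bend).round(1),'angle(45)',np.degrees(np.arccos(-u@v)).round(1))
print('start',(bend+60*u).round(1),'u',u.round(3),'v',v.round(3),'chan_end',(bend+50*v).round(1))
E
python3 fit.py
```

```text
up2 [ 60.4 -14.5] ang -90.0
lo2 [ 34.  -16.2] ang -90.0
up1 [38.8 49.9] ang -45.2
lo1 [ 8.4 42.9] ang -44.5
end [-6.6 70.3] ang 44.1
width (26): 26.4
width (26): 26.4
bend [42.1 20.8] closed end [-7.1 69.8] len(70) 69.4 angle(45) 45.1
start [-0.4 63.2] u [-0.708  0.706] v [ 0.001 -1.   ] chan_end [ 42.1 -29.2]
```

```bash
python3 -m pendant '[[0,20,15,0,0,0],[0,45,45,0,0,0],[-0.5,60,75,0,0,0],[-0.5,63,95,0,0,0],[-0.5,63,107,0,0,0],[-0.5,63,107,0,0,0],[-0.5,63,107,0,0,0]]'
python3 - <<'E'
from h import *
T=tool(); im=r.capture('wrist'); save('w3',im); T2=np.load('T2.npy')
print('rel T2',(T2[:3,:3].T@(T[:3,3]-T2[:3,3])*1e3).round(1)); K,M=cam('wrist',T)
for z in (-.0535,): 
    P=T[:3,3]+[0,0,z]; print('expected tip px',proj(K,M,P).round(1))
W=lambda x,y,z: (T2@[x/1e3,y/1e3,0,1])[:2].tolist()+[z]
for n,p in dict(start=(-.4,63.2),bend=(42.1,20.8),end=(42.1,-29.2)).items(): print(n,proj(K,M,W(*p,.016)).round(1))
c=im[40:260,180:400]; save('w3c',cv2.resize(c,(660,600)))
E
```

```text
time_s: 6.32
tcp_pos: [0.5257, 0.1521, 0.094]
eef_rot: [-180.0, 0.1, -127.3]
contact_force: [0.7, 0.5, -0.8]
gripper_width: 0.0194
gripper_force: 55.0
rel T2 [ -1.8  62.8 106.4]
expected tip px [279.5 220.9]
start [280.  210.3]
bend [226.2 158.3]
end [162.7 158.4]
```

View pics/w3c.png

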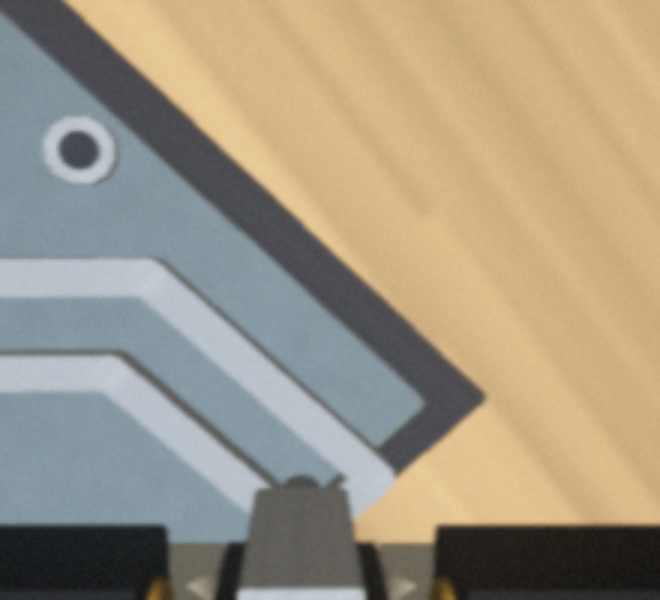

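```bash
python3 -m pendant '[[1.3,0.3,0,0,0,0],[1.3,0.3,4,0,0,0],[1.3,0.3,8,0,0,0],[1.3,0.3,12,0,0,0],[1.3,0.3,16,0,0,0],[1.3,0.3,19,0,0,0],[1.3,0.3,21,0,0,0],[1.3,0.3,21,0,0,0],[1.3,0.3,21,0,0,0]]'
cat > rel.py <<'E'
from h import *
s=r.get_state();T=tool(); T2=np.load('T2.npy')
print('rel T2',(T2[:3,:3].T@(T[:3,3]-T2[:3,3])*1e3).round(1),'F tool',(T[:3,:3].T@s['contact_force']).round(1),s['contact_force'].round(1),s['gripper_width'],s['time_s'],s['eef_rot'].round(1))
E
python3 rel.py
```

```text
time_s: 7.5
tcp_pos: [0.524, 0.1514, 0.0723]
eef_rot: [-180.0, 0.0, -127.3]
contact_force: [0.1, -0.1, -1.2]
gripper_width: 0.0194
gripper_force: 55.0
rel T2 [ -0.2  63.6 128. ] F tool [ 0.  -0.2  1.2] [ 0.1 -0.1 -1.2] 0.019410305723023567 7.5 [-180.     0.  -127.3]
```

```bash
python3 -m pendant '[[3,-3,0,0,0,0],[8,-8,0,0,0,0],[13,-13,0,0,0,0],[18,-18,0,0,0,0],[23,-23,0,0,0,0],[28,-28,0,0,0,0],[33,-33,0,0,0,0],[38,-38,0,0,0,0],[41,-41.5,0,0,0,0],[42.3,-42.8,0,0,0,0],[42.3,-42.8,0,0,0,0],[42.3,-42.8,0,0,0,0]]'; python3 rel.py
```

```text
time_s: 9.0
tcp_pos: [0.5323, 0.0919, 0.0722]
eef_rot: [-180.0, 0.0, -127.3]
contact_force: [-0.3, -0.8, -1.0]
gripper_width: 0.0202
gripper_force: 55.0
rel T2 [ 42.1  20.9 128.2] F tool [ 0.8 -0.3  1. ] [-0.3 -0.8 -1. ] 0.02016297568050228 9.0 [-180.     0.  -127.3]
```

Now down leg 2 to just short of the plunger.

```bash
python3 -m pendant '[[0,-3,0,0,0,0],[0,-8,0,0,0,0],[0,-14,0,0,0,0],[0,-20,0,0,0,0],[0,-26,0,0,0,0],[0,-32,0,0,0,0],[0,-38,0,0,0,0],[0,-43,0,0,0,0],[0,-46,0,0,0,0],[0,-47,0,0,0,0],[0,-47,0,0,0,0]]'; python3 rel.py
```

```text
time_s: 10.38
tcp_pos: [0.5697, 0.0632, 0.0721]
eef_rot: [180.0, -0.0, -127.3]
contact_force: [0.6, -0.3, -1.2]
gripper_width: 0.0196
gripper_force: 55.0
rel T2 [ 42.2 -26.2 128.2] F tool [-0.1 -0.6  1.2] [ 0.6 -0.3 -1.2] 0.019604852680934835 10.375 [ 180.    -0.  -127.3]
```

```bash
python3 -m pendant '[[0,-2,0,0,0,0],[0,-4,0,0,0,0],[0,-6,0,0,0,0],[0,-8,0,0,0,0],[0,-10,0,0,0,0],[0,-12,0,0,0,0],[0,-13,0,0,0,0],[0,-14,0,0,0,0],[0,-14,0,0,0,0]]'; python3 rel.py
```

```text
time_s: 11.5
tcp_pos: [0.5805, 0.055, 0.0721]
eef_rot: [180.0, -0.0, -127.3]
contact_force: [-4.3, 4.4, 2.5]
gripper_width: 0.0199
gripper_force: 55.0
rel T2 [ 42.1 -39.7 128.2] F tool [-0.9  6.1 -2.5] [-4.3  4.4  2.5] 0.01988194197446614 11.5 [ 180.    -0.  -127.3]
```

```bash
python3 -m pendant '[[0,-1,0,0,0,0],[0,-2,0,0,0,0],[0,-3,0,0,0,0],[0,-3,0,0,0,0],[0,-3,0,0,0,0]]'; python3 rel.py; python3 -m pendant '[[0,-0.5,0,0,0,0],[0,-1,0,0,0,0],[0,-1,0,0,0,0],[0,-1,0,0,0,0]]'; python3 rel.py
```

```text
time_s: 12.12
tcp_pos: [0.5827, 0.0533, 0.0721]
eef_rot: [179.9, -0.0, -127.3]
contact_force: [-4.6, 5.3, 2.3]
gripper_width: 0.0198
gripper_force: 55.0
rel T2 [ 42.1 -42.5 128.2] F tool [-1.4  6.8 -2.3] [-4.6  5.3  2.3] 0.01975390544837512 12.125 [ 179.9   -0.  -127.3]
time_s: 12.62
tcp_pos: [0.5835, 0.0528, 0.0721]
eef_rot: [179.9, -0.0, -127.3]
contact_force: [-5.1, 4.9, 2.5]
gripper_width: 0.0194
gripper_force: 55.0
rel T2 [ 42.1 -43.5 128.3] F tool [-0.8  7.1 -2.5] [-5.1  4.9  2.5] 0.019411887597848846 12.625 [ 179.9   -0.  -127.3]
```

```bash
for i in 1; do python3 -m pendant '[[0,-0.5,0,0,0,0],[0,-0.5,0,0,0,0],[0,-0.5,0,0,0,0]]' >/dev/null; python3 rel.py; python3 -m pendant '[[0,-0.5,0,0,0,0],[0,-0.5,0,0,0,0],[0,-0.5,0,0,0,0]]'>/dev/null; python3 rel.py;  done
```

```text
rel T2 [ 42.2 -43.9 128.3] F tool [-1.3  6.8 -3. ] [-4.6  5.1  3. ] 0.019600098754677168 13.0 [ 179.9   -0.  -127.3]
rel T2 [ 42.1 -44.4 128.3] F tool [-1.6  6.8 -2.5] [-4.4  5.4  2.5] 0.0193873378921195 13.375 [ 179.9   -0.  -127.3]
```

```bash
python3 -m pendant '[[0,-0.5,0,0,0,0],[0,-0.5,0,0,0,0],[0,-0.5,0,0,0,0]]' >/dev/null; python3 rel.py; python3 -m pendant '[[0,-0.5,0,0,0,0],[0,-0.5,0,0,0,0],[0,-0.5,0,0,0,0]]'>/dev/null; python3 rel.py
```

```text
rel T2 [ 42.1 -44.9 128.3] F tool [-1.5  7.7 -2.3] [-5.2  5.9  2.3] 0.019699650504743 13.75 [ 179.9   -0.  -127.3]
rel T2 [ 42.1 -45.2 128.3] F tool [-1.3  8.7 -4.1] [-6.1  6.3  4.1] 0.019357744156994726 14.125 [ 179.9   -0.  -127.3]
```

```bash
python3 -m pendant '[[0,-0.5,0,0,0,0],[0,-0.5,0,0,0,0],[0,-0.5,0,0,0,0]]' >/dev/null; python3 rel.py; python3 -m pendant '[[0,-0.5,0,0,0,0],[0,-0.5,0,0,0,0],[0,-0.5,0,0,0,0]]'>/dev/null; python3 rel.py
```

```text
rel T2 [ 42.2 -45.4 128.3] F tool [-1.9  9.6 -4. ] [-6.5  7.3  4.1] 0.019439373620506954 14.5 [ 179.9   -0.  -127.3]
rel T2 [ 42.2 -45.6 128.3] F tool [-1.8 11.7 -5.1] [-8.2  8.5  5.1] 0.019795294520398975 14.875 [ 179.9   -0.  -127.3]
```

```bash
python3 -m pendant '[[0,-0.5,0,0,0,0],[0,-1,0,0,0,0],[0,-1,0,0,0,0],[0,-1,0,0,0,0]]' >/dev/null; python3 rel.py; python3 -m pendant '[[0,-0.5,0,0,0,0],[0,-1,0,0,0,0],[0,-1,0,0,0,0],[0,-1,0,0,0,0]]' >/dev/null; python3 rel.py
python3 - <<'E'
from h import *
T=tool(); im=r.capture('wrist'); K,M=cam('wrist',T)
print('expected tip',proj(K,M,T[:3,3]-[0,0,.0535]).round(1),r.get_state()['moment'].round(2)); save('w4',cv2.resize(im[100:260,180:380],(750,600)))
E
```

```text
rel T2 [ 42.2 -45.9 128.4] F tool [-3.1 14.9 -6.9] [-9.9 11.5  7. ] 0.019493830854799575 15.375 [ 179.8   -0.  -127.3]
rel T2 [ 42.3 -46.2 128.4] F tool [-2.7 19.7 -8.2] [-14.   14.1   8.3] 0.019843704908066088 15.875 [ 179.8   -0.  -127.3]
expected tip [279.1 221. ] [5.95 5.38 0.02]
```

View pics/w4.png

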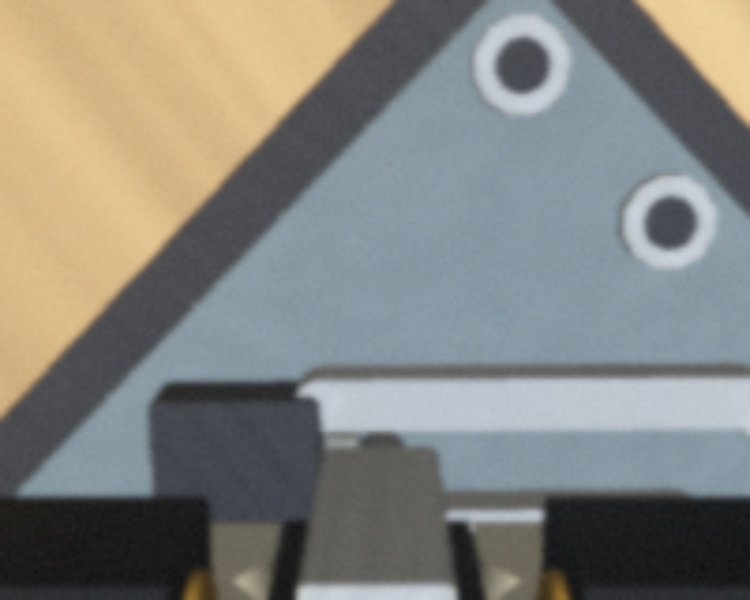

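The view shows the pin at (381,440) in the crop, hard against the plunger next to the housing, with the gauge essentially upright (about 2° tilt). The push is about 20 N, well above the spring's 7.5 N. I'll hold briefly to check it's steady, then hand in.

```bash
python3 -m pendant '[[0,0,0,0,0,0],[0,0,0,0,0,0],[0,0,0,0,0,0],[0,0,0,0,0,0],[0,0,0,0,0,0],[0,0,0,0,0,0]]' >/dev/null; python3 rel.py; python3 -c "
from plant import r
print(r.close_job())"
```

```text
rel T2 [ 42.3 -46.2 128.4] F tool [-2.8 18.8 -8.3] [-13.2  13.6   8.4] 0.019601860283477116 16.675 [ 179.8   -0.  -127.3]
the job is handed in; nothing more can be done
None
```

I ran the slim gauge's pin through the channel and handed in the job at about 17 s, with the gauge still gripped, upright to about 2° and pushing the plunger onto its stop at about 19 N; the hand-in returned no verdict.

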